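# Sort fired relief pieces onto their kiln trays

### The job

Sort the five dark relief pieces onto the kiln trays for glaze firing: both round rosettes on the blue tray, both long bars on the white tray, and the square piece on the red tray. Set each one down gently, not dropped, lying flat on the tray floor inside the rim with its relief face up, and leave a clear gap between neighbours on a tray so that they do not touch. Leave the two small glaze pots where they stand.

Things in the scene. Friction and masses are not known exactly. Their poses are not given: they have to be found in the camera images.
- rosette_a_center (a point): Rosette piece with six petals: near-black round stoneware block, 44 mm diameter, 36 mm high, plain upright side; six small petals on its upper face. 0.07 to 0.14 kg. Standing on the table, relief face up. The point is its centre, 18 mm above its underside; z up through the relief face.
- rosette_b_center (a point): Rosette piece with concentric rings: otherwise the same as the other rosette (near-black, round, 44 mm diameter, 36 mm high). 0.07 to 0.14 kg. Standing on the table, relief face up. The point is its centre, 18 mm above its underside; z up through the relief face.
- bar_a_center (a point): Bar piece with two lengthwise ribs: dark brown stoneware bar, 84 mm long (its x), 28 mm wide (its y), 36 mm high, plain upright sides. Any direction on the table. 0.11 to 0.21 kg. Standing on the table, relief face up. The point is its centre, 18 mm above its underside; z up through the relief face.
- bar_b_center (a point): Bar piece with five cross ribs: otherwise the same as the other bar (dark brown, 84 mm along its x, 28 mm along its y, 36 mm high). 0.11 to 0.21 kg. Standing on the table, relief face up. The point is its centre, 18 mm above its underside; z up through the relief face.
- square_center (a point): Square piece: slate-grey stoneware block, 44 by 44 mm (along its x and y), 36 mm high, with a stepped square on its upper face. 0.10 to 0.19 kg. Standing on the table, relief face up. The point is its centre, 18 mm above its underside; z up through the relief face.
- tray_blue: Fixed flat kiln tray of blue enamel, 112 mm (its x) by 164 mm (its y); floor 5 mm thick (its upper face is 5 mm above the table), rim 5 mm wide all round whose top is 10 mm above the table, so the clear floor is 102 by 154 mm. Origin: centre of its underside, on the table; x and y along its sides, z up. Turned by at most 12 degrees from the table's axes. Place of the rosettes.
- tray_white: Fixed flat kiln tray of white enamel, 112 mm (its x) by 164 mm (its y); floor 5 mm thick (its upper face is 5 mm above the table), rim 5 mm wide all round whose top is 10 mm above the table, so the clear floor is 102 by 154 mm. Origin: centre of its underside, on the table; x and y along its sides, z up. Turned by at most 12 degrees from the table's axes. Place of the bars.
- tray_red: Fixed flat kiln tray of red enamel, 112 mm (its x) by 164 mm (its y); floor 5 mm thick (its upper face is 5 mm above the table), rim 5 mm wide all round whose top is 10 mm above the table, so the clear floor is 102 by 154 mm. Origin: centre of its underside, on the table; x and y along its sides, z up. Turned by at most 12 degrees from the table's axes. Place of the square piece.
- pot_green_center (a point): Small cream glaze pot with a green lid, 52 mm diameter, 50 mm high, loose, standing among the pieces; not to be moved. The point is its centre, 25 mm above the table.
- pot_orange_center (a point): Small cream glaze pot with an orange lid, the same size, loose; not to be moved. The point is its centre, 25 mm above the table.
Mind the look-alikes: they are no part of the job. Leave any pink or yellow look-alike of the part that bears pot_green_center alone.

How it is judged (in metres and radians):
At the end, for the whole second after the job is handed in: Rosettes on the blue, bars on the white, square on the red tray: centres within 40 mm (tray x) and 66 mm (tray y) of its centre, 20 to 26 mm above its underside, face up within 0.04 rad, at rest, released, rosettes not touching, bars not touching; pots upright within 0.1 rad, moved under 20 mm (x of rosette_a_center in the frame of tray_blue between -0.04 and 0.04 m and y of rosette_a_center in the frame of tray_blue between -0.066 and 0.066 m and z of rosette_a_center in the frame of tray_blue between 0.02 and 0.026 m and angle between each of rosette_a_center, rosette_b_center, bar_a_center, bar_b_center, square_center's own z axis and vertical below 0.04 rad and linear speed of each of rosette_a, rosette_b, bar_a, bar_b, square below 0.02 m/s and angular speed of each of rosette_a, rosette_b, bar_a, bar_b, square below 0.15 rad/s and contact force between each of rosette_a, rosette_b, bar_a, bar_b, square and the fingers below 0.05 N and x of rosette_b_center in the frame of tray_blue between -0.04 and 0.04 m and y of rosette_b_center in the frame of tray_blue between -0.066 and 0.066 m and z of rosette_b_center in the frame of tray_blue between 0.02 and 0.026 m and x of bar_a_center in the frame of tray_white between -0.04 and 0.04 m and y of bar_a_center in the frame of tray_white between -0.066 and 0.066 m and z of bar_a_center in the frame of tray_white between 0.02 and 0.026 m and x of bar_b_center in the frame of tray_white between -0.04 and 0.04 m and y of bar_b_center in the frame of tray_white between -0.066 and 0.066 m and z of bar_b_center in the frame of tray_white between 0.02 and 0.026 m and x of square_center in the frame of tray_red between -0.04 and 0.04 m and y of square_center in the frame of tray_red between -0.066 and 0.066 m and z of square_center in the frame of tray_red between 0.02 and 0.026 m and contact force between rosette_a and rosette_b below 0.02 N and contact force between bar_a and bar_b below 0.02 N and distance of each of pot_green_center, pot_orange_center from where it was at the start of the episode below 0.02 m and angle between each of pot_green_center, pot_orange_center's own z axis and vertical below 0.1 rad).
It fails at once if a glaze pot is knocked over or pushed more than 20 mm from its place (distance of any of pot_green_center, pot_orange_center from where it was at the start of the episode above 0.02 m or angle between any of pot_green_center, pot_orange_center's own z axis and vertical above 0.5 rad).
It fails at once if a piece is dropped or thrown (it moves faster than 0.8 m/s while no finger touches it, as after a fall of more than about 30 mm) ((linear speed of rosette_a above 0.8 m/s and contact force between rosette_a and the fingers below 0.05 N) or (linear speed of rosette_b above 0.8 m/s and contact force between rosette_b and the fingers below 0.05 N) or (linear speed of bar_a above 0.8 m/s and contact force between bar_a and the fingers below 0.05 N) or (linear speed of bar_b above 0.8 m/s and contact force between bar_b and the fingers below 0.05 N) or (linear speed of square above 0.8 m/s and contact force between square and the fingers below 0.05 N)).
It also fails if it takes over 128 s, if anything falls off the work surface, if the arm or the gripper's body presses on something with over 40 N, if the wrist force passes 120 N, or if a joint passes its speed limit or range.

### The arm

A 6-joint arm with a two-finger parallel gripper is mounted at the origin on the work surface. World frame = base frame: x ahead of the robot, y to its left, z up, the work surface at z = 0. Lengths are in mm, angles in rad, forces in N, time in s.
With the tool pointing down it reaches from about 275 to 750 mm from the base axis. Payload 10.2 kg.
Tool frame: the origin (TCP) lies midway between the tips of the shut fingers; the grasp point (between the pads) lies 19 mm behind it; z points along the fingers, y is the line along which they close (so a half turn about z gives the same grasp; the last joint's range is limited). The gripper opens to 85 mm and grips with 20 to 120 N. Pads are 22 mm wide; open, the fingers measure 114 mm over their backs; the gripper's body (76 mm by 85 mm) begins 54 mm behind the grasp point. The pads swing forward as they close: fully open they stand 13 mm farther back than shut.
Start: joints at [-1.458, 0.313, 1.498, -0, 1.331, -0.223], TCP at [172.988, -495.688, 231.294] pointing down, gripper open.
Joint ranges: [-2.94, 2.94], [-0.97, 2.17], [0.19, 2.56], [-1.23, 4.37], [0.02, 3.11], [-2.88, 2.88]. Speed limits (rad/s): [2.39, 2.39, 3.01, 3.14, 3.14, 3.14].

### API

Orientations are given as a unit quaternion [w, x, y, z].
In Python, from rig import ctrl gives the robot as it stands.
- The arm moves only by the tool send_rows, never from a script. Its argument "targets" is a list of rows, each an object with "offset": the shift along the world's x, y, z in cm, a list of three; "spin": the turn about the world's z in rad. A call has 1 to 8 rows; each row is the pose to reach, as a shift and turn from the pose commanded when the call began; what a row does not reach only later rows make up. A row lasts 1/12 s, in which the tool goes at most 41.7 mm and 7.16 degrees, less where a joint would pass 70% of its speed; a pose out of reach is approached as far as the arm can. A call with a gripper value outside its range is refused whole. "grip" is the opening, from 0 (shut) to 1 (fully open), set as the call begins (left out, the last holds). The fingers move at their own pace and stop on an object; "squeeze" is the grip in N (left out, the last holds). Time passes only in rows, so rows that repeat a pose let the fingers close. It gives the time, the measured TCP pose, the force, the opening and the grip force at its end, in the units of the state.
- ctrl.sense(): the state, without advancing time (a new reading comes with each control period).
- ctrl.capture(name): name is "scene" or "top" or "wrist"; returns (picture, depth): 480x640x3 uint8, red, green, blue; 480x640 float32, mm along the optical axis (not along the pixel's ray), 0 where there is no reading.
- ctrl.calibration(name): a dict with "fx", "fy", "cx", "cy" (pixels), "k1" (the pictures are not rectified: a ray, as slopes to the right and down, at radius r is drawn at 1 + k1 r^2 times it, then the intrinsics apply), "view" (4x4, takes a point from world to camera coordinates); the wrist camera has in their place "mount" (4x4, takes a point from camera to tool coordinates, whose origin is the TCP and whose axes are the flange's). Camera axes: x right, y down, z forward; pixel columns grow to the right and rows downward; lengths in mm; the calibration is good to about 2 mm. A picture is of the moment at which its call begins: read the wrist's pose just before it. calibration takes no time and is no camera call.
- ctrl.finish_job(): hands the job in; it is judged then, once.
Trained networks look in the newest picture that a camera, given by its name, has taken for a name from the list of things; names that differ only in an ending like _2 or _b are one class to them, and where a whole thing is asked for, a point or a joint stands for the part that bears it (a point fixed in the world has none). Each returns a list of dicts, best first, with "conf" (0 to 1); they miss things now and then, are a little off and sometimes report something else, mostly with a low value. They report only what shows in the picture. A call takes as long as a camera call. They do not tell look-alikes from the thing itself.
- ctrl.search_frame(camera, query): "box" ([left, top, right, bottom] in pixels, round what is visible of it).
- ctrl.place_of(camera, query): "uv" ([column, row] in pixels: a listed point, or the origin of a listed thing).
The state is a dict: "time_s": time; "joints": joint angles; "dq": joint speeds; "tau": joint torques, N m; "eef_pos": TCP position; "ee_rot": TCP orientation; "force": force on the tool from outside, world axes, zero at the start; "wrist_torque": the same for the moment, N m; "grip_width": opening from 0.0 (shut) to 1.0 (fully open); "grip_force": force on a finger pad.
Only numpy, scipy, OpenCV 4.12 (cv2) and the standard library are available. Lean on these libraries where they do the work, as an engineer would, in place of code of your own. Each camera call takes 0.05 s, during which the arm holds its last target. There are 200 camera calls.

## Working session

There is one attempt and no reset: what is moved stays moved. The work goes in short steps, Python scripts to look and compute and a tool call to move; the robot and the scene stay as the last step left them, time stands still between calls to the robot, and variables do not carry over. Pictures are saved under pics/ and viewed, at most 14 in all, crops included, and the job is handed in when it is done.

Besides the shell and the picture viewer there is one more tool, called by a JSON object that holds its "method" and its "body", one argument or row to a line. send_rows: Moves the arm, as the interface text tells. Its arguments: {"type":"object","properties":{"targets":{"type":"array"},"grip":{"type":"number"},"squeeze":{"type":"number"}},"required":["targets"]}

```bash
mkdir -p pics; python3 - <<'E'
from rig import ctrl
import cv2,numpy as np
for n in("scene","top"):
    p,d=ctrl.capture(n); cv2.imwrite(f"pics/{n}0.png",p[:,:,::-1]); np.save(f"pics/{n}0.npy",d)
    print(n,ctrl.calibration(n))
print(ctrl.calibration("wrist")); print(ctrl.sense())
for q in ["rosette_a_center","bar_a_center","square_center","tray_blue","tray_white","tray_red","pot_green_center","pot_orange_center"]:
    print(q,[(r['conf'],np.round(r['uv'])) for r in ctrl.place_of("top",q)])
E
```

```text
scene {'fx': 583.2673678492112, 'fy': 583.2673678492112, 'cx': 314.7578065291117, 'cy': 232.0973203343272, 'k1': -0.07134613605727252, 'view': array([[-4.18645170e-01,  9.08140067e-01, -4.22370406e-03,
         1.77210059e+02],
       [ 7.50575603e-01,  3.43383519e-01, -5.64556484e-01,
        -3.25262247e+02],
       [-5.11246013e-01, -2.39519055e-01, -8.25383630e-01,
         1.41765132e+03],
       [ 0.00000000e+00,  0.00000000e+00,  0.00000000e+00,
         1.00000000e+00]])}
top {'fx': 530.0275920662357, 'fy': 530.0275920662357, 'cx': 323.007624095941, 'cy': 235.47608371196876, 'k1': -0.08119510341656098, 'view': array([[ 9.99110560e-03, -9.99928334e-01, -6.59588099e-03,
        -1.01048365e+00],
       [-9.98371531e-01, -9.60462418e-03, -5.62319949e-02,
         4.39170450e+02],
       [ 5.61646140e-02,  7.14695960e-03, -9.98395942e-01,
         1.12163922e+03],
       [ 0.00000000e+00,  0.00000000e+00,  0.00000000e+00,
         1.00000000e+00]])}
{'fx': 341.04922540684214, 'fy': 341.04922540684214, 'cx': 316.7039092542359, 'cy': 245.0100617436893, 'k1': -0.03522223850332753, '
[... 830 characters left out ...]
104547e-04,  9.85940588e-01,  1.67095228e-01,  3.26324795e-05]), 'force': array([-0.41464428, -0.03385925, -0.15798804]), 'wrist_torque': array([ 0.02661375, -0.01333033,  0.02011651]), 'grip_force': 0.0, 'grip_width': 0.998470233960786}
rosette_a_center [(0.56, array([392., 224.]))]
bar_a_center [(0.9, array([146., 223.])), (0.74, array([445., 154.])), (0.7, array([197., 246.]))]
square_center [(0.74, array([317., 225.]))]
tray_blue [(0.69, array([318., 159.]))]
tray_white [(0.68, array([195., 150.]))]
tray_red [(0.73, array([445., 154.]))]
pot_green_center [(0.97, array([457., 252.])), (0.83, array([507., 270.])), (0.68, array([463., 317.]))]
pot_orange_center [(0.91, array([198., 246.]))]
```

View pics/top0.png

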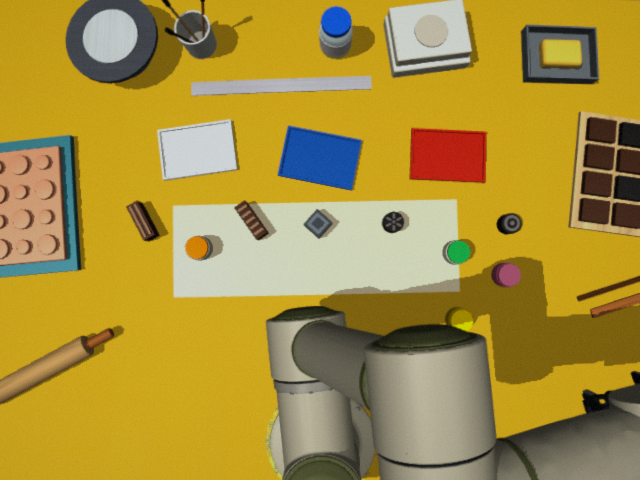

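View pics/scene0.png

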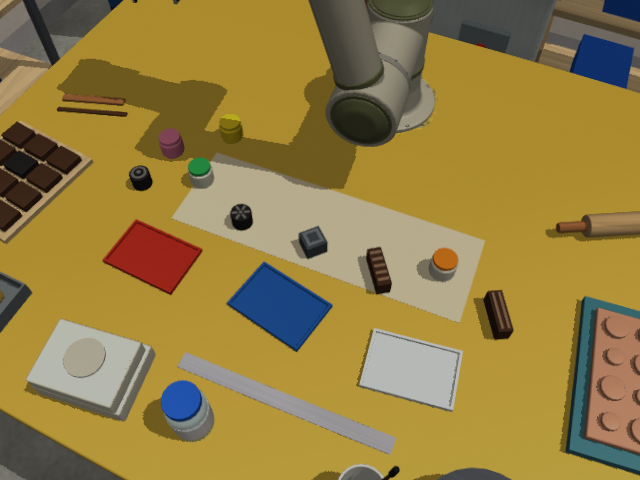

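The top view shows rosette_a (petals) at (393,222), rosette_b (rings) at (510,223), bar_a (lengthwise ribs) at (142,221), bar_b (cross ribs) at (251,220) and the square at (317,223). Trays: white (197,150), blue (320,158), red (448,155). Pots: green lid (457,252), orange lid (198,246); pink (507,274) and yellow (460,320) are look-alikes. The rosettes could be confused with the dark sweets in the box at the right (600,130), but those are square and out of the way.

```bash
cat > h.py <<'E'
import numpy as np,cv2
from rig import ctrl
from scipy.spatial.transform import Rotation as R
def pts(name,d,state=None):
    c=ctrl.calibration(name); K=np.array([[c['fx'],0,c['cx']],[0,c['fy'],c['cy']],[0,0,1]])
    v,u=np.mgrid[:480,:640]
    n=cv2.undistortPoints(np.stack([u,v],-1).reshape(-1,1,2).astype(float),K,np.array([c['k1'],0,0,0.])).reshape(480,640,2)
    P=np.concatenate([n*d[...,None],d[...,None]],-1)
    if 'view' in c: M=np.linalg.inv(c['view'])
    else:
        T=np.eye(4); T[:3,:3]=R.from_quat(np.roll(state['ee_rot'],-1)).as_matrix(); T[:3,3]=state['eef_pos']; M=T@c['mount']
    return P@M[:3,:3].T+M[:3,3]
def rect(X,mask):
    (c,s,a)=cv2.minAreaRect(X[mask][:,:2].astype(np.float32))
    if s[0]<s[1]: s=s[::-1];a+=90   # a: direction of long side in world, deg
    return np.round(c,1),np.round(s,1),round((a+90)%180-90,1)
def blob(X,uv,lo,hi,extra=True):
    m=((X[...,2]>lo)&(X[...,2]<hi)&extra).astype(np.uint8)
    m=cv2.morphologyEx(m,cv2.MORPH_OPEN,np.ones((3,3)))
    _,L=cv2.connectedComponents(m); w=L[uv[1]-3:uv[1]+4,uv[0]-3:uv[0]+4]; w=w[w>0]
    if not len(w): return None
    return L==np.bincount(w).argmax()
E
python3 - <<'E'
from h import *
d=np.load("pics/top0.npy");X=pts("top",d);I=cv2.imread("pics/top0.png");H=cv2.cvtColor(I,cv2.COLOR_BGR2HSV)
print("table z",X[200:210,370:390,2].mean(),X[320,200,2],X[100,500,2])
for n,uv in dict(ra=(393,222),rb=(510,223),ba=(142,221),bb=(251,220),sq=(317,223),green=(457,252),orange=(198,246),pink=(507,274)).items():
    m=blob(X,uv,22,70)
    if m is None: print(n,None);continue
    print(n,*rect(X,m),"z",np.round(np.percentile(X[m][:,2],[10,50,90]),1),m.sum())
for n,uv,e in (("white",(197,150),(H[...,1]<60)&(H[...,2]>120)),("blue",(320,158),(abs(H[...,0].astype(int)-112)<12)&(H[...,1]>120)),("red",(448,155),((H[...,0]<8)|(H[...,0]>172))&(H[...,1]>120))):
    m=blob(X,uv,-20,40,e); print(n,*rect(X,m),X[m][:,2].mean())
E
```

```text
table z -0.4697691844718122 -1.9637733313732042 0.4893123622418898
ra [ 468.1 -143.8] [42.5 41.8] -89.4 z [32.5 35.4 38.5] 340
rb [ 468.3 -394. ] [42.8 41.3] -0.7 z [31.9 36.  39. ] 351
ba [467.  392.9] [84.8 29.2] 29.4 z [30.4 34.7 38. ] 562
bb [470.4 156.3] [85.1 28.4] 35.9 z [31.7 35.4 38.2] 541
sq [463.9  13.9] [44.1 43.9] 49.0 z [32.7 36.  38.9] 436
green [ 406.3 -277.7] [50.6 50.5] 57.2 z [35.  48.4 51.3] 522
orange [410.  266.4] [50.4 48.7] -88.7 z [35.3 48.1 51. ] 509
pink [ 359.3 -382.4] [47.5 47.5] 38.0 z [34.  48.1 51. ] 503
white [625.9 282. ] [165.4 111.9] -81.9 4.312562354209307
blue [609.3  13.2] [161.5 111.2] 79.2 4.395865760384935
red [ 618.3 -267.5] [164.2 111.2] 88.0 4.54395310064453
```

{"method": "send_rows", "body": {
  "targets": [
    {"offset": [29.5, 10.2, -8.1], "spin": 0},
    {"offset": [29.5, 10.2, -8.1], "spin": 0},
    {"offset": [29.5, 10.2, -8.1], "spin": 0},
    {"offset": [29.5, 10.2, -8.1], "spin": 0},
    {"offset": [29.5, 10.2, -8.1], "spin": 0},
    {"offset": [29.5, 10.2, -8.1], "spin": 0},
    {"offset": [29.5, 10.2, -8.1], "spin": 0},
    {"offset": [29.5, 10.2, -8.1], "spin": 0}
  ],
  "grip": 0.85
}}

```text
time_s: 1.17
eef_pos: [470.5, -391.9, 149.2]
ee_rot: [-0.0, 0.986, 0.168, -0.0]
force: [-0.8, -0.3, 0.2]
grip_width: 0.852
grip_force: 0.0
```

{"method": "send_rows", "body": {
  "targets": [
    {"offset": [0, 0, 0], "spin": 0},
    {"offset": [0, 0, 0], "spin": 0}
  ]
}}

```text
time_s: 1.33
eef_pos: [468.8, -392.7, 149.5]
ee_rot: [-0.001, 0.986, 0.168, -0.0]
force: [-0.3, -0.1, -0.2]
grip_width: 0.852
grip_force: 0.0
```

```bash
python3 - <<'E'
from h import *
s=ctrl.sense(); p,d=ctrl.capture("wrist"); cv2.imwrite("pics/w1.png",p[:,:,::-1]); X=pts("wrist",d,s)
print(s['eef_pos'],s['grip_width'])
r=np.hypot(X[...,0]-468,X[...,1]+394)<45
m=r&(X[...,2]>27)&(X[...,2]<60)&(d>0)
print(m.sum(),rect(X,m),np.percentile(X[m][:,2],[5,50,95]))
E
```

```text
[ 468.83452035 -392.73158191  149.49163009] 0.8524844669518382
2373 (array([ 469.9, -395.6]), array([43. , 42.8]), -40.1) [35.40074197 38.75647973 40.74010864]
```

View pics/w1.png

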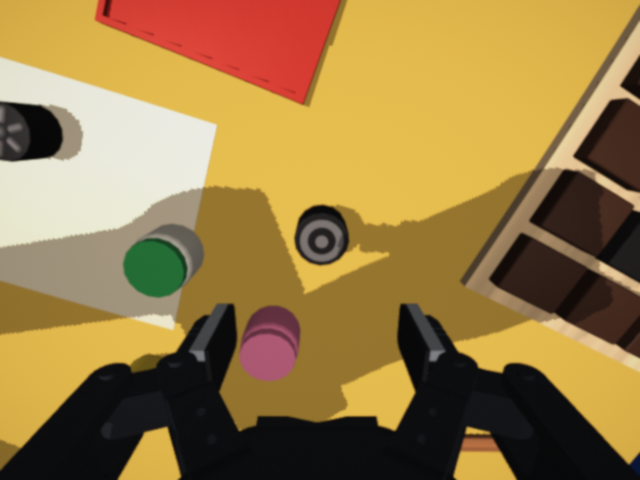

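The wrist view shows the ring rosette at (321,237), with the pink look-alike at (270,345) and the green pot at (160,262), both clear of the fingers. Wrist and top positions agree to 2 mm.

{"method": "send_rows", "body": {
  "targets": [
    {"offset": [0.1, -0.1, -4], "spin": 0},
    {"offset": [0.1, -0.1, -7.5], "spin": 0},
    {"offset": [0.1, -0.1, -10.5], "spin": 0},
    {"offset": [0.1, -0.1, -12.5], "spin": 0},
    {"offset": [0.1, -0.1, -13.7], "spin": 0},
    {"offset": [0.1, -0.1, -14.6], "spin": 0},
    {"offset": [0.1, -0.1, -14.6], "spin": 0},
    {"offset": [0.1, -0.1, -14.6], "spin": 0}
  ]
}}

```text
time_s: 2.05
eef_pos: [469.0, -395.5, 5.4]
ee_rot: [0.001, 0.986, 0.167, 0.0]
force: [0.6, -0.4, 0.0]
grip_width: 0.851
grip_force: 0.0
```

{"method": "send_rows", "body": {
  "targets": [
    {"offset": [0, 0, 0], "spin": 0},
    {"offset": [0, 0, 0], "spin": 0},
    {"offset": [0, 0, 0], "spin": 0},
    {"offset": [0, 0, 0], "spin": 0},
    {"offset": [0, 0, 0], "spin": 0},
    {"offset": [0, 0, 0], "spin": 0},
    {"offset": [0, 0, 0], "spin": 0},
    {"offset": [0, 0, 0], "spin": 0}
  ],
  "grip": 0.3,
  "squeeze": 35
}}

```text
time_s: 2.72
eef_pos: [469.4, -395.2, 5.8]
ee_rot: [0.001, 0.986, 0.167, 0.0]
force: [-0.7, 0.8, 5.7]
grip_width: 0.502
grip_force: 35.5
```

{"method": "send_rows", "body": {
  "targets": [
    {"offset": [0, 0, 2], "spin": 0},
    {"offset": [0, 0, 5], "spin": 0},
    {"offset": [0, 0, 8.5], "spin": 0},
    {"offset": [0.5, 1.5, 11.5], "spin": 0.05},
    {"offset": [1.6, 5, 11.5], "spin": 0.15},
    {"offset": [2.8, 8.5, 11.5], "spin": 0.25},
    {"offset": [4, 12, 11.5], "spin": 0.35},
    {"offset": [5.2, 15.6, 11.5], "spin": 0.45}
  ]
}}

```text
time_s: 3.38
eef_pos: [521.3, -237.2, 120.0]
ee_rot: [0.0, 0.923, 0.385, 0.0]
force: [0.2, 0.2, -0.8]
grip_width: 0.501
grip_force: 36.0
```

{"method": "send_rows", "body": {
  "targets": [
    {"offset": [9.5, 28.6, 0], "spin": 0.6},
    {"offset": [9.5, 28.6, 0], "spin": 0.6},
    {"offset": [9.5, 28.6, 0], "spin": 0.6},
    {"offset": [9.5, 28.6, 0], "spin": 0.6},
    {"offset": [9.5, 28.6, 0], "spin": 0.6},
    {"offset": [9.5, 28.6, 0], "spin": 0.6},
    {"offset": [9.5, 28.6, 0], "spin": 0.6},
    {"offset": [9.5, 28.6, 0], "spin": 0.6}
  ]
}}

```text
time_s: 4.05
eef_pos: [616.8, 52.9, 119.8]
ee_rot: [-0.0, 0.768, 0.641, 0.001]
force: [-0.5, -0.0, -1.1]
grip_width: 0.503
grip_force: 36.0
```

{"method": "send_rows", "body": {
  "targets": [
    {"offset": [0, 0, -3], "spin": 0},
    {"offset": [0, 0, -5.5], "spin": 0},
    {"offset": [0, 0, -7.5], "spin": 0},
    {"offset": [0, 0, -8.5], "spin": 0},
    {"offset": [0, 0, -9.3], "spin": 0},
    {"offset": [0, 0, -9.3], "spin": 0}
  ]
}}

```text
time_s: 4.55
eef_pos: [615.7, 47.2, 25.6]
ee_rot: [-0.0, 0.769, 0.639, -0.0]
force: [-0.6, 0.3, -1.1]
grip_width: 0.506
grip_force: 36.0
```

{"method": "send_rows", "body": {
  "targets": [
    {"offset": [0, 0, -0.5], "spin": 0},
    {"offset": [0, 0, -0.9], "spin": 0},
    {"offset": [0, 0, -1.1], "spin": 0},
    {"offset": [0, 0, -1.2], "spin": 0},
    {"offset": [0, 0, -1.3], "spin": 0},
    {"offset": [0, 0, -1.3], "spin": 0},
    {"offset": [0, 0, -1.3], "spin": 0}
  ]
}}

```text
time_s: 5.13
eef_pos: [616.1, 47.3, 13.5]
ee_rot: [0.0, 0.769, 0.639, 0.0]
force: [-0.3, 0.5, -0.5]
grip_width: 0.503
grip_force: 36.0
```

{"method": "send_rows", "body": {
  "targets": [
    {"offset": [0, 0, -0.1], "spin": 0},
    {"offset": [0, 0, -0.2], "spin": 0},
    {"offset": [0, 0, -0.3], "spin": 0},
    {"offset": [0, 0, -0.3], "spin": 0},
    {"offset": [0, 0, -0.3], "spin": 0}
  ]
}}

```text
time_s: 5.55
eef_pos: [616.1, 47.3, 10.8]
ee_rot: [0.0, 0.769, 0.639, 0.0]
force: [-3.8, -0.3, 5.6]
grip_width: 0.505
grip_force: 36.4
```

{"method": "send_rows", "body": {
  "targets": [
    {"offset": [0, 0, 0], "spin": 0},
    {"offset": [0, 0, 0], "spin": 0},
    {"offset": [0, 0, 0], "spin": 0},
    {"offset": [0, 0, 0], "spin": 0},
    {"offset": [0, 0, 1], "spin": 0},
    {"offset": [0, 0, 3], "spin": 0},
    {"offset": [0, 0, 6], "spin": 0},
    {"offset": [0, 0, 10], "spin": 0}
  ],
  "grip": 0.75
}}

```text
time_s: 6.22
eef_pos: [614.7, 47.4, 110.0]
ee_rot: [-0.002, 0.769, 0.639, -0.002]
force: [0.8, 0.3, 0.3]
grip_width: 0.75
grip_force: 0.0
```

{"method": "send_rows", "body": {
  "targets": [
    {"offset": [-14.8, -19.1, 0], "spin": 0},
    {"offset": [-14.8, -19.1, 0], "spin": 0},
    {"offset": [-14.8, -19.1, 0], "spin": 0},
    {"offset": [-14.8, -19.1, 0], "spin": 0},
    {"offset": [-14.8, -19.1, 0], "spin": 0},
    {"offset": [-14.8, -19.1, 0], "spin": 0},
    {"offset": [-14.8, -19.1, 0], "spin": 0},
    {"offset": [-14.8, -19.1, 0], "spin": 0}
  ],
  "grip": 0.85
}}

```text
time_s: 6.88
eef_pos: [467.6, -144.8, 111.1]
ee_rot: [0.0, 0.77, 0.638, 0.0]
force: [-0.0, 0.1, 0.4]
grip_width: 0.851
grip_force: 0.0
```

{"method": "send_rows", "body": {
  "targets": [
    {"offset": [0, 0, -3], "spin": 0},
    {"offset": [0, 0, -6], "spin": 0},
    {"offset": [0, 0, -8], "spin": 0},
    {"offset": [0, 0, -9.5], "spin": 0},
    {"offset": [0, 0, -10.6], "spin": 0},
    {"offset": [0, 0, -10.6], "spin": 0},
    {"offset": [0, 0, -10.6], "spin": 0}
  ]
}}

```text
time_s: 7.47
eef_pos: [468.5, -142.9, 4.4]
ee_rot: [-0.0, 0.769, 0.639, -0.0]
force: [-0.1, -0.8, 1.4]
grip_width: 0.851
grip_force: 0.0
```

{"method": "send_rows", "body": {
  "targets": [
    {"offset": [0, 0, 0], "spin": 0},
    {"offset": [0, 0, 0], "spin": 0},
    {"offset": [0, 0, 0], "spin": 0},
    {"offset": [0, 0, 0], "spin": 0},
    {"offset": [0, 0, 0], "spin": 0},
    {"offset": [0, 0, 0], "spin": 0},
    {"offset": [0, 0, 0], "spin": 0},
    {"offset": [0, 0, 0], "spin": 0}
  ],
  "grip": 0.3
}}

```text
time_s: 8.13
eef_pos: [468.7, -143.8, 5.4]
ee_rot: [0.001, 0.769, 0.639, 0.001]
force: [1.1, 2.9, 6.8]
grip_width: 0.498
grip_force: 35.8
```

{"method": "send_rows", "body": {
  "targets": [
    {"offset": [0, 0, 2], "spin": 0},
    {"offset": [0, 0, 5], "spin": 0},
    {"offset": [0, 0, 8.5], "spin": 0},
    {"offset": [2, 1.8, 9.5], "spin": 0},
    {"offset": [5, 4.5, 9.5], "spin": 0},
    {"offset": [8, 7.3, 9.5], "spin": 0},
    {"offset": [11, 10, 9.5], "spin": 0},
    {"offset": [13.5, 12.2, 9.5], "spin": 0}
  ]
}}

```text
time_s: 8.8
eef_pos: [604.4, -19.5, 99.8]
ee_rot: [0.0, 0.769, 0.639, 0.0]
force: [0.3, -0.4, -1.3]
grip_width: 0.502
grip_force: 36.3
```

{"method": "send_rows", "body": {
  "targets": [
    {"offset": [0, 0, 0], "spin": 0},
    {"offset": [0, 0, -2], "spin": 0},
    {"offset": [0, 0, -4], "spin": 0},
    {"offset": [0, 0, -5.8], "spin": 0},
    {"offset": [0, 0, -7.2], "spin": 0},
    {"offset": [0, 0, -8], "spin": 0},
    {"offset": [0, 0, -8.4], "spin": 0},
    {"offset": [0, 0, -8.4], "spin": 0}
  ]
}}

```text
time_s: 9.47
eef_pos: [602.8, -21.8, 15.0]
ee_rot: [-0.0, 0.769, 0.639, -0.0]
force: [-0.1, 0.5, -1.1]
grip_width: 0.503
grip_force: 36.4
```

{"method": "send_rows", "body": {
  "targets": [
    {"offset": [0, 0, -0.15], "spin": 0},
    {"offset": [0, 0, -0.25], "spin": 0},
    {"offset": [0, 0, -0.35], "spin": 0},
    {"offset": [0, 0, -0.45], "spin": 0},
    {"offset": [0, 0, -0.5], "spin": 0},
    {"offset": [0, 0, -0.5], "spin": 0},
    {"offset": [0, 0, -0.5], "spin": 0}
  ]
}}

```text
time_s: 10.05
eef_pos: [603.1, -21.7, 10.5]
ee_rot: [0.0, 0.769, 0.639, 0.0]
force: [0.2, 0.1, 0.7]
grip_width: 0.503
grip_force: 36.4
```

{"method": "send_rows", "body": {
  "targets": [
    {"offset": [0, 0, 0], "spin": 0},
    {"offset": [0, 0, 0], "spin": 0},
    {"offset": [0, 0, 0], "spin": 0},
    {"offset": [0, 0, 0], "spin": 0},
    {"offset": [0, 0, 1], "spin": 0},
    {"offset": [0, 0, 3], "spin": 0},
    {"offset": [0, 0, 6], "spin": 0},
    {"offset": [0, 0, 10], "spin": 0}
  ],
  "grip": 0.75
}}

```text
time_s: 10.72
eef_pos: [601.7, -21.4, 110.1]
ee_rot: [-0.002, 0.769, 0.639, -0.001]
force: [0.0, 0.2, -0.9]
grip_width: 0.749
grip_force: 0.0
```

{"method": "send_rows", "body": {
  "targets": [
    {"offset": [-13.9, 3.6, 0], "spin": -0.53},
    {"offset": [-13.9, 3.6, 0], "spin": -0.53},
    {"offset": [-13.9, 3.6, 0], "spin": -0.53},
    {"offset": [-13.9, 3.6, 0], "spin": -0.53},
    {"offset": [-13.9, 3.6, 0], "spin": -0.53},
    {"offset": [-13.9, 3.6, 0], "spin": -0.53},
    {"offset": [-13.9, 3.6, 0], "spin": -0.53}
  ],
  "grip": 0.85
}}

```text
time_s: 11.3
eef_pos: [464.5, 14.2, 111.1]
ee_rot: [0.0, 0.91, 0.416, 0.001]
force: [-0.3, 0.2, 0.1]
grip_width: 0.849
grip_force: 0.0
```

{"method": "send_rows", "body": {
  "targets": [
    {"offset": [0, 0, -3], "spin": 0},
    {"offset": [0, 0, -6], "spin": 0},
    {"offset": [0, 0, -8], "spin": 0},
    {"offset": [0, 0, -9.5], "spin": 0},
    {"offset": [0, 0, -10.6], "spin": 0},
    {"offset": [0, 0, -10.6], "spin": 0},
    {"offset": [0, 0, -10.6], "spin": 0}
  ]
}}

```text
time_s: 11.88
eef_pos: [464.4, 14.1, 4.2]
ee_rot: [-0.0, 0.91, 0.415, -0.0]
force: [-0.1, -0.2, 0.6]
grip_width: 0.845
grip_force: 0.0
```

{"method": "send_rows", "body": {
  "targets": [
    {"offset": [0, 0, 0], "spin": 0},
    {"offset": [0, 0, 0], "spin": 0},
    {"offset": [0, 0, 0], "spin": 0},
    {"offset": [0, 0, 0], "spin": 0},
    {"offset": [0, 0, 0], "spin": 0},
    {"offset": [0, 0, 0], "spin": 0},
    {"offset": [0, 0, 0], "spin": 0},
    {"offset": [0, 0, 0], "spin": 0}
  ],
  "grip": 0.3
}}

```text
time_s: 12.55
eef_pos: [464.7, 14.1, 5.2]
ee_rot: [0.001, 0.91, 0.415, 0.001]
force: [-0.3, -0.7, 6.7]
grip_width: 0.505
grip_force: 36.5
```

{"method": "send_rows", "body": {
  "targets": [
    {"offset": [0, 0, 2], "spin": 0},
    {"offset": [0, 0, 5], "spin": 0},
    {"offset": [0, 0, 8.5], "spin": 0},
    {"offset": [0.5, -1.5, 9.5], "spin": 0.05},
    {"offset": [2.2, -4.5, 9.5], "spin": 0.15},
    {"offset": [4, -7.8, 9.5], "spin": 0.25},
    {"offset": [5.8, -11, 9.5], "spin": 0.35},
    {"offset": [7.6, -14.2, 9.5], "spin": 0.45}
  ]
}}

```text
time_s: 13.22
eef_pos: [540.4, -129.2, 99.6]
ee_rot: [0.0, 0.793, 0.61, 0.0]
force: [0.2, 0.7, -1.3]
grip_width: 0.51
grip_force: 36.4
```

{"method": "send_rows", "body": {
  "targets": [
    {"offset": [7.8, -14, 0], "spin": 0.23},
    {"offset": [7.8, -14, 0], "spin": 0.23},
    {"offset": [7.8, -14, 0], "spin": 0.23},
    {"offset": [7.8, -14, 0], "spin": 0.23},
    {"offset": [7.8, -14, 0], "spin": 0.23},
    {"offset": [7.8, -14, -2], "spin": 0.23},
    {"offset": [7.8, -14, -4], "spin": 0.23},
    {"offset": [7.8, -14, -5.6], "spin": 0.23}
  ]
}}

```text
time_s: 13.88
eef_pos: [617.4, -267.2, 41.8]
ee_rot: [-0.001, 0.719, 0.695, -0.0]
force: [1.0, 0.8, -2.2]
grip_width: 0.509
grip_force: 36.8
```

{"method": "send_rows", "body": {
  "targets": [
    {"offset": [0, 0, -1.3], "spin": 0},
    {"offset": [0, 0, -2.3], "spin": 0},
    {"offset": [0, 0, -2.8], "spin": 0},
    {"offset": [0, 0, -3], "spin": 0},
    {"offset": [0, 0, -3.15], "spin": 0},
    {"offset": [0, 0, -3.3], "spin": 0},
    {"offset": [0, 0, -3.3], "spin": 0},
    {"offset": [0, 0, -3.3], "spin": 0}
  ]
}}

```text
time_s: 14.55
eef_pos: [618.2, -267.8, 10.8]
ee_rot: [0.0, 0.719, 0.695, 0.0]
force: [0.7, 0.5, -1.3]
grip_width: 0.51
grip_force: 36.8
```

{"method": "send_rows", "body": {
  "targets": [
    {"offset": [0, 0, -0.05], "spin": 0},
    {"offset": [0, 0, -0.1], "spin": 0},
    {"offset": [0, 0, -0.1], "spin": 0}
  ]
}}

```text
time_s: 14.8
eef_pos: [618.2, -267.8, 10.3]
ee_rot: [0.0, 0.719, 0.695, 0.0]
force: [-2.4, 1.3, 5.4]
grip_width: 0.509
grip_force: 37.4
```

{"method": "send_rows", "body": {
  "targets": [
    {"offset": [0, 0, 0], "spin": 0},
    {"offset": [0, 0, 0], "spin": 0},
    {"offset": [0, 0, 0], "spin": 0},
    {"offset": [0, 0, 0], "spin": 0},
    {"offset": [0, 0, 1], "spin": 0},
    {"offset": [0, 0, 3], "spin": 0},
    {"offset": [0, 0, 6], "spin": 0},
    {"offset": [0, 0, 10], "spin": 0}
  ],
  "grip": 0.75
}}

```text
time_s: 15.47
eef_pos: [616.9, -267.0, 108.7]
ee_rot: [-0.002, 0.719, 0.695, -0.001]
force: [0.8, -0.9, -0.0]
grip_width: 0.755
grip_force: 0.0
```

{"method": "send_rows", "body": {
  "targets": [
    {"offset": [-1.3, 3.8, 0], "spin": -0.1},
    {"offset": [-2.6, 7.6, 0], "spin": -0.2},
    {"offset": [-3.9, 11.4, 0], "spin": -0.3},
    {"offset": [-5.2, 15, 0], "spin": -0.4},
    {"offset": [-6.5, 18.8, 0], "spin": -0.5},
    {"offset": [-7.8, 22.6, 0], "spin": -0.6},
    {"offset": [-9.1, 26.2, 0], "spin": -0.7},
    {"offset": [-10.4, 30, 0], "spin": -0.8}
  ],
  "grip": 0.7
}}

```text
time_s: 16.13
eef_pos: [513.3, 33.7, 110.2]
ee_rot: [0.0, 0.934, 0.357, 0.001]
force: [0.9, 0.2, -0.4]
grip_width: 0.697
grip_force: 0.0
```

{"method": "send_rows", "body": {
  "targets": [
    {"offset": [-4.4, 12.4, 0], "spin": -0.11},
    {"offset": [-4.4, 12.4, 0], "spin": -0.11},
    {"offset": [-4.4, 12.4, 0], "spin": -0.11},
    {"offset": [-4.4, 12.4, 0], "spin": -0.11},
    {"offset": [-4.4, 12.4, 0], "spin": -0.11},
    {"offset": [-4.4, 12.4, 0], "spin": -0.11}
  ]
}}

```text
time_s: 16.63
eef_pos: [470.4, 156.0, 109.8]
ee_rot: [0.0, 0.951, 0.308, 0.0]
force: [0.0, 0.1, 0.4]
grip_width: 0.697
grip_force: 0.0
```

{"method": "send_rows", "body": {
  "targets": [
    {"offset": [0, 0, -3], "spin": 0},
    {"offset": [0, 0, -6], "spin": 0},
    {"offset": [0, 0, -8], "spin": 0},
    {"offset": [0, 0, -9.3], "spin": 0},
    {"offset": [0, 0, -10.3], "spin": 0},
    {"offset": [0, 0, -10.3], "spin": 0},
    {"offset": [0, 0, -10.3], "spin": 0}
  ]
}}

```text
time_s: 17.22
eef_pos: [470.6, 155.5, 6.5]
ee_rot: [0.0, 0.952, 0.307, 0.0]
force: [0.7, -0.5, 0.7]
grip_width: 0.7
grip_force: 0.0
```

{"method": "send_rows", "body": {
  "targets": [
    {"offset": [0, 0, 0], "spin": 0},
    {"offset": [0, 0, 0], "spin": 0},
    {"offset": [0, 0, 0], "spin": 0},
    {"offset": [0, 0, 0], "spin": 0},
    {"offset": [0, 0, 0], "spin": 0},
    {"offset": [0, 0, 0], "spin": 0},
    {"offset": [0, 0, 0], "spin": 0},
    {"offset": [0, 0, 0], "spin": 0}
  ],
  "grip": 0.15,
  "squeeze": 45
}}

```text
time_s: 17.88
eef_pos: [470.8, 156.3, 7.3]
ee_rot: [0.0, 0.951, 0.308, 0.001]
force: [-1.2, -0.6, 6.4]
grip_width: 0.324
grip_force: 45.4
```

{"method": "send_rows", "body": {
  "targets": [
    {"offset": [0, 0, 2], "spin": 0},
    {"offset": [0, 0, 5], "spin": 0},
    {"offset": [0, 0, 8.5], "spin": 0},
    {"offset": [2, 1.2, 9.5], "spin": -0.08},
    {"offset": [5, 2.9, 9.5], "spin": -0.18},
    {"offset": [8.4, 4.8, 9.5], "spin": -0.28},
    {"offset": [11.8, 6.7, 9.5], "spin": -0.38},
    {"offset": [15, 8.5, 9.5], "spin": -0.45}
  ]
}}

```text
time_s: 18.55
eef_pos: [621.2, 242.4, 101.5]
ee_rot: [-0.0, 0.996, 0.085, 0.0]
force: [0.2, 0.0, -0.8]
grip_width: 0.318
grip_force: 44.7
```

{"method": "send_rows", "body": {
  "targets": [
    {"offset": [1.1, 0.6, 0], "spin": -0.035},
    {"offset": [1.1, 0.6, 0], "spin": -0.035},
    {"offset": [1.1, 0.6, -2.5], "spin": -0.035},
    {"offset": [1.1, 0.6, -5], "spin": -0.035},
    {"offset": [1.1, 0.6, -7], "spin": -0.035},
    {"offset": [1.1, 0.6, -8], "spin": -0.035},
    {"offset": [1.1, 0.6, -8.4], "spin": -0.035},
    {"offset": [1.1, 0.6, -8.4], "spin": -0.035}
  ]
}}

```text
time_s: 19.22
eef_pos: [630.6, 247.2, 17.2]
ee_rot: [0.0, 0.998, 0.071, -0.0]
force: [-0.4, 0.1, -0.9]
grip_width: 0.321
grip_force: 44.7
```

{"method": "send_rows", "body": {
  "targets": [
    {"offset": [0, 0, -0.15], "spin": 0},
    {"offset": [0, 0, -0.3], "spin": 0},
    {"offset": [0, 0, -0.4], "spin": 0},
    {"offset": [0, 0, -0.45], "spin": 0},
    {"offset": [0, 0, -0.5], "spin": 0},
    {"offset": [0, 0, -0.55], "spin": 0},
    {"offset": [0, 0, -0.55], "spin": 0},
    {"offset": [0, 0, -0.55], "spin": 0}
  ]
}}

```text
time_s: 19.88
eef_pos: [631.1, 247.4, 12.3]
ee_rot: [-0.0, 0.998, 0.07, 0.0]
force: [-2.6, -0.6, 4.8]
grip_width: 0.324
grip_force: 45.3
```

{"method": "send_rows", "body": {
  "targets": [
    {"offset": [0, 0, 0], "spin": 0},
    {"offset": [0, 0, 0], "spin": 0},
    {"offset": [0, 0, 0], "spin": 0},
    {"offset": [0, 0, 0], "spin": 0},
    {"offset": [0, 0, 1], "spin": 0},
    {"offset": [0, 0, 3], "spin": 0},
    {"offset": [0, 0, 6], "spin": 0},
    {"offset": [0, 0, 10], "spin": 0}
  ],
  "grip": 0.55
}}

```text
time_s: 20.55
eef_pos: [629.8, 247.0, 111.3]
ee_rot: [0.0, 0.998, 0.07, -0.002]
force: [0.6, 0.7, 1.0]
grip_width: 0.549
grip_force: 0.0
```

{"method": "send_rows", "body": {
  "targets": [
    {"offset": [-16.4, 14.6, 0], "spin": 0.37},
    {"offset": [-16.4, 14.6, 0], "spin": 0.37},
    {"offset": [-16.4, 14.6, 0], "spin": 0.37},
    {"offset": [-16.4, 14.6, 0], "spin": 0.37},
    {"offset": [-16.4, 14.6, 0], "spin": 0.37},
    {"offset": [-16.4, 14.6, 0], "spin": 0.37},
    {"offset": [-16.4, 14.6, 0], "spin": 0.37},
    {"offset": [-16.4, 14.6, 0], "spin": 0.37}
  ],
  "grip": 0.7
}}

```text
time_s: 21.22
eef_pos: [467.4, 393.4, 112.5]
ee_rot: [0.0, 0.967, 0.253, 0.001]
force: [-0.3, -0.1, -0.5]
grip_width: 0.697
grip_force: 0.0
```

{"method": "send_rows", "body": {
  "targets": [
    {"offset": [0, 0, -3], "spin": 0},
    {"offset": [0, 0, -6], "spin": 0},
    {"offset": [0, 0, -8], "spin": 0},
    {"offset": [0, 0, -9.5], "spin": 0},
    {"offset": [0, 0, -10.6], "spin": 0},
    {"offset": [0, 0, -10.6], "spin": 0},
    {"offset": [0, 0, -10.6], "spin": 0}
  ]
}}

```text
time_s: 21.8
eef_pos: [467.9, 392.7, 6.0]
ee_rot: [0.0, 0.968, 0.252, 0.0]
force: [0.1, -0.0, 0.4]
grip_width: 0.7
grip_force: 0.0
```

{"method": "send_rows", "body": {
  "targets": [
    {"offset": [0, 0, 0], "spin": 0},
    {"offset": [0, 0, 0], "spin": 0},
    {"offset": [0, 0, 0], "spin": 0},
    {"offset": [0, 0, 0], "spin": 0},
    {"offset": [0, 0, 0], "spin": 0},
    {"offset": [0, 0, 0], "spin": 0},
    {"offset": [0, 0, 0], "spin": 0},
    {"offset": [0, 0, 0], "spin": 0}
  ],
  "grip": 0.15
}}

```text
time_s: 22.47
eef_pos: [467.7, 393.6, 7.1]
ee_rot: [-0.0, 0.968, 0.253, 0.001]
force: [0.8, -1.6, 6.1]
grip_width: 0.318
grip_force: 46.5
```

{"method": "send_rows", "body": {
  "targets": [
    {"offset": [0, 0, 2], "spin": 0},
    {"offset": [0, 0, 5], "spin": 0},
    {"offset": [0, 0, 8.5], "spin": 0},
    {"offset": [2, -1, 9.5], "spin": -0.06},
    {"offset": [5, -2.5, 9.5], "spin": -0.14},
    {"offset": [8.4, -4.2, 9.5], "spin": -0.22},
    {"offset": [11.8, -5.9, 9.5], "spin": -0.3},
    {"offset": [14.4, -7.2, 9.5], "spin": -0.35}
  ]
}}

```text
time_s: 23.13
eef_pos: [612.9, 319.6, 100.7]
ee_rot: [0.0, 0.997, 0.078, 0.0]
force: [1.0, 1.3, -2.3]
grip_width: 0.322
grip_force: 45.5
```

{"method": "send_rows", "body": {
  "targets": [
    {"offset": [1, -0.5, 0], "spin": -0.02},
    {"offset": [1, -0.5, 0], "spin": -0.02},
    {"offset": [1, -0.5, -2.5], "spin": -0.02},
    {"offset": [1, -0.5, -5], "spin": -0.02},
    {"offset": [1, -0.5, -7], "spin": -0.02},
    {"offset": [1, -0.5, -8], "spin": -0.02},
    {"offset": [1, -0.5, -8.4], "spin": -0.02},
    {"offset": [1, -0.5, -8.4], "spin": -0.02}
  ]
}}

```text
time_s: 23.8
eef_pos: [620.4, 316.7, 16.6]
ee_rot: [0.0, 0.997, 0.071, -0.0]
force: [-0.8, -0.0, -0.8]
grip_width: 0.323
grip_force: 45.5
```

{"method": "send_rows", "body": {
  "targets": [
    {"offset": [0, 0, -0.15], "spin": 0},
    {"offset": [0, 0, -0.3], "spin": 0},
    {"offset": [0, 0, -0.4], "spin": 0},
    {"offset": [0, 0, -0.45], "spin": 0},
    {"offset": [0, 0, -0.5], "spin": 0},
    {"offset": [0, 0, -0.55], "spin": 0},
    {"offset": [0, 0, -0.55], "spin": 0},
    {"offset": [0, 0, -0.55], "spin": 0}
  ]
}}

```text
time_s: 24.47
eef_pos: [621.1, 316.3, 12.1]
ee_rot: [-0.0, 0.998, 0.07, 0.0]
force: [-3.8, -1.6, 6.3]
grip_width: 0.322
grip_force: 46.3
```

Release, back off out of the top camera's view of the trays, and check.

{"method": "send_rows", "body": {
  "targets": [
    {"offset": [0, 0, 0], "spin": 0},
    {"offset": [0, 0, 0], "spin": 0},
    {"offset": [0, 0, 0], "spin": 0},
    {"offset": [0, 0, 0], "spin": 0},
    {"offset": [0, 0, 1], "spin": 0},
    {"offset": [0, 0, 3], "spin": 0},
    {"offset": [0, 0, 7], "spin": 0},
    {"offset": [0, 0, 11], "spin": 0}
  ],
  "grip": 0.55
}}

```text
time_s: 25.13
eef_pos: [620.3, 316.1, 122.3]
ee_rot: [0.0, 0.998, 0.07, -0.001]
force: [1.3, -0.3, -0.4]
grip_width: 0.549
grip_force: 0.0
```

{"method": "send_rows", "body": {
  "targets": [
    {"offset": [-24, 5, 8], "spin": 0},
    {"offset": [-24, 5, 8], "spin": 0},
    {"offset": [-24, 5, 8], "spin": 0},
    {"offset": [-24, 5, 8], "spin": 0},
    {"offset": [-24, 5, 8], "spin": 0},
    {"offset": [-24, 5, 8], "spin": 0},
    {"offset": [-24, 5, 8], "spin": 0},
    {"offset": [-24, 5, 8], "spin": 0}
  ]
}}

```text
time_s: 25.8
eef_pos: [379.5, 367.2, 203.4]
ee_rot: [-0.001, 0.997, 0.072, 0.001]
force: [0.1, 0.1, -0.4]
grip_width: 0.555
grip_force: 0.0
```

```bash
python3 - <<'E'
from h import *
p,d=ctrl.capture("top"); cv2.imwrite("pics/top1.png",p[:,:,::-1]); X=pts("top",d)
T=dict(white=(625.9,282,8.1),blue=(609.3,13.2,-10.8),red=(618.3,-267.5,-2))
for n,w,t in (("ra",(603,-22),"blue"),("rb",(616,47),"blue"),("sq",(618,-268),"red"),("ba",(621,317),"white"),("bb",(631,247),"white")):
    m=(np.hypot(X[...,0]-w[0],X[...,1]-w[1])<60)&(X[...,2]>25)
    i=np.argwhere(m); uv=i[np.argmin(np.hypot(*(X[m][:,:2]-w).T))][::-1]
    b=blob(X,uv,25,80); c,s,a=rect(X,b); x0,y0,th=T[t]; th=np.radians(th); dx,dy=c-(x0,y0)
    print(n,c,s,a,"z",np.round(np.percentile(X[b][:,2],[10,50,90]),1),"tray xy",round(dx*np.cos(th)+dy*np.sin(th),1),round(-dx*np.sin(th)+dy*np.cos(th),1))
for n,uv in dict(green=(457,252),orange=(198,246)).items():
    m=blob(X,uv,22,70); print(n,None if m is None else rect(X,m))
E
```

```text
ra [600.1 -21.7] [42.3 40.2] -0.5 z [36.8 40.1 43.6] tray xy -2.5 -36.0
rb [613.7  47.3] [42.8 42.8] -47.4 z [36.9 40.9 44.3] tray xy -2.1 34.3
sq [ 616.1 -265.2] [44.6 42.7] 88.3 z [35.6 40.9 44.1] tray xy -2.3 2.2
ba [620.1 316.7] [84.  30.2] 8.7 z [35.6 39.9 43.1] tray xy -0.9 35.2
bb [630.7 248.7] [84.4 29.5] 8.9 z [35.4 39.7 42.9] tray xy 0.1 -33.6
green (array([ 406.3, -277.6]), array([50.6, 49.7]), -36.4)
orange (array([410. , 266.1]), array([48.9, 48.6]), -89.1)
```

View pics/top1.png

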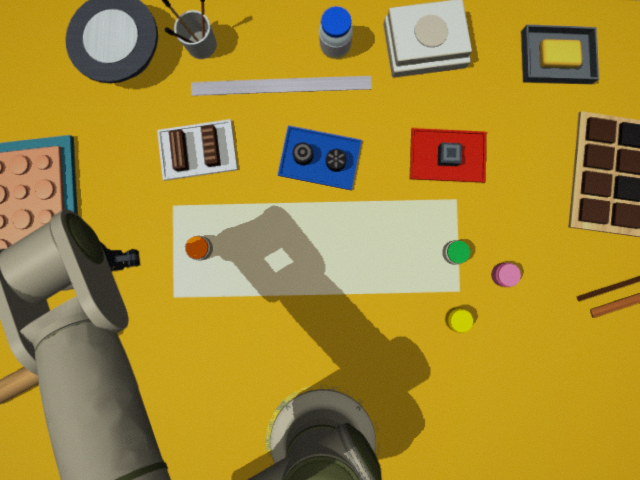

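All five pieces lie flat inside their trays: bars at (178,150) and (210,145), rosettes at (303,153) and (337,159), square at (451,154). There are clear gaps between neighbours, and both pots are unmoved.

```bash
python3 -c "
from rig import ctrl
print(ctrl.finish_job())"
```

```text
the job is handed in; nothing more can be done
None
```

The job is handed in: both rosettes are on the blue tray, both bars on the white and the square on the red, all flat with clear gaps; the pots did not move in the last top-camera check, and no verdict came back.

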